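Unlatch the filter cassette and hold it over the dish

TASK

Take the filter cassette out of the bench dust collector: squeeze the two spring catches on its sides together, keep them squeezed and lift it straight up out of its well. Carry it upright to the dish and finish while still holding it by the squeezed catches, still and upright, about 10 cm above the middle of the dish, so that loose clay dust falls into it. Put nothing down, do not touch the dish with the cassette, and leave the dish, the cup and the cutter ring where they stand.

Things in the scene. Friction and masses are not known exactly. Their poses are not given: they have to be found in the camera images.
- dock: base of a small bench dust collector: grey box 170 (x) x 96 (y) x 53 mm high, fixed to the table, black hose stub at its +x end (to 106 mm from the centre). The filter cassette stands in a well in its top, 93 x 63 mm, 45 mm deep; a steel keeper lip on each long side of the well holds down a catch of the cassette. Origin: centre of the underside, z up
- filter: filter cassette: flat black frame with white paper pleats, 90 (x) x 22 (y) x 92 mm (z), 0.15 to 0.26 kg, upright in the well with 1.5 mm clearance, underside 8 mm above the table, upper 47 mm standing out of the dock. A catch on each long side hooks under a keeper lip: it lifts out only with both squeezed. Origin: centre of its underside; z up, y from tab to tab, parallel to the dock's axes
- filter_grip (a point): point of the cassette midway between its two catch tabs, at their mid-height, 75 mm above its underside (83 mm above the table, 30 mm above the dock's top). The tabs are the places to squeeze, along this frame's y axis: their outer faces are 56 mm apart at rest, 40 mm fully squeezed
- catch_a (a joint): inward travel of the catch on the cassette's +y side, in m: 0 at rest (sprung outward), 0.008 fully squeezed; it is free of its keeper lip from about 0.004. The spring needs about 1.2 N to start and 3.6 N at full travel
- catch_b (a joint): the same for the catch on the -y side, positive inward: 0 at rest, 0.008 fully squeezed
- dish: shallow round white dish with a dark rim, 225 mm across and 44 mm high, standing loose on the table, mouth up. Origin: centre of its underside
- thrown_cup: bystander: brown clay cup, 65 mm across, 62 mm high, standing loose between the dish and the dust collector. Origin: centre of its underside
- cutter_ring: bystander: grey metal ring cutter, 70 mm across, 32 mm high, loose on the table nearer the robot than the cup. Origin: centre of its underside
- tab_a (a point): middle of the outer face of the ribbed grey catch tab on the cassette's +y side; the tab is 30 mm wide (x), 8 mm thick (y), 30 mm tall, 60 to 90 mm above the cassette's underside, and moves inward when squeezed; frame parallel to the cassette's
- tab_b (a point): middle of the outer face of the ribbed grey catch tab on the cassette's -y side; the tab is 30 mm wide (x), 8 mm thick (y), 30 mm tall, 60 to 90 mm above the cassette's underside, and moves inward when squeezed; frame parallel to the cassette's
Mind the look-alikes: they are no part of the job. Leave any pink look-alike of the filter alone.

How it is judged:
By the outcome, as a careful person would: the job done as asked, in the order asked, and still so for the second after the job is handed in, while the arm keeps its last pose, push and grip.
It also fails if it takes over 40 s, if anything falls off the work surface, if the arm or the gripper's body presses on something with over 40 N, if the wrist force passes 120 N, or if a joint passes its speed limit or range.

ROBOT

A 6-joint arm with a two-finger parallel gripper is mounted at the origin on a cart in front of the work surface, level with it; the furniture and walls round the work are solid. World frame = base frame: x ahead of the robot, y to its left, z up, the work surface at z = 0. Lengths are in mm, angles in rad, forces in N, time in s.
With the tool pointing down it reaches from about 300 to 775 mm from the base axis. Payload 14.6 kg.
Tool frame: the origin (TCP) lies between the finger pads; the fingertips stand manip.finger_overhang ahead of it and the grasp point (between the pads) lies 2 mm behind it (manip.finger_overhang is the distance from the TCP to the fingertips, in mm); z points along the fingers, y is the direction in which the jaws open and shut (so a half turn about z gives the same grasp; the last joint's range is limited). The gripper opens to 94 mm and grips with 3 to 60 N. Pads are 16 mm wide; open, the fingers measure 119 mm over their backs; the gripper's body (75 mm by 177 mm) begins 78 mm behind the grasp point.
Start: joints at [-1.247, 0.3, 1.521, -0, 1.321, -0.067], TCP at [209.503, -508.525, 222.446] pointing down, gripper open.
Joint ranges: [-3.03, 3.03], [-0.79, 2.21], [0.23, 2.52], [-1.04, 4.18], [0, 3.07], [-2.55, 2.55]. Speed limits (rad/s): [2.22, 2.22, 2.57, 3.14, 3.14, 3.14].

INTERFACE

Orientations are given as [roll, pitch, yaw] about the fixed x, y, z axes, in that order (R = Rz(yaw) Ry(pitch) Rx(roll)).
In Python, from cell import manip gives the robot as it stands.
- The arm moves only by the tool drive_tool, never from a script. Its argument "steps" is a list of rows, each an object with "delta_pos": the shift along the world's x, y, z in mm, a list of three; "yaw": the turn about the world's z in rad; "hand": the finger opening in mm, from 0 to 94. A call has 1 to 5 rows; each row shifts and turns the commanded pose from where the row before left it; what a row does not reach is not made up. A row lasts 1/12 s, in which the tool goes at most 41.7 mm and 7.16 degrees, less where a joint would pass 70% of its speed; a pose out of reach is approached as far as the arm can. A call is refused whole if a number of a shift passes 41.7 or a number of a turn 0.125, either way. A call with a gripper value outside its range is refused whole. The fingers move at their own pace and stop on an object; "squeeze" is the grip in N (left out, the last holds). Time passes only in rows, so rows that do not move let the fingers close. It gives the time, the measured TCP pose, the force and the opening at its end, in the units of the state.
- manip.read_state(): the state, without advancing time (a new reading comes with each control period).
- manip.camera(name): name is "scene" or "top" or "wrist"; returns a dict with "frame" (384x512x3 uint8, red, green, blue), "range_z" (384x512 float32, mm along the optical axis (not along the pixel's ray), 0 where there is no reading), "intrinsics" (3x3 intrinsics, pixels), "position" and "attitude" of the camera in the world. Camera axes: x right, y down, z forward; pixel columns grow to the right and rows downward; lengths in mm; the calibration is good to about 2 mm. A picture is of the moment at which its call begins.
- manip.sign_off(): hands the job in, once; it reports no verdict.
The state is a dict: "clock": time; "joints": joint angles; "qd": joint speeds; "effort": joint torques, N m; "eef_pos": TCP position; "eef_rot": TCP orientation; "wrist_force": force on the tool from outside, world axes, zero at the start; "moment": the same for the moment, N m; "finger_gap": finger opening in mm.
Only numpy, scipy, OpenCV 4.12 (cv2) and the standard library are available. Lean on these libraries where they do the work, as an engineer would, in place of code of your own. Each camera call takes 0.05 s, during which the arm holds its last target.

## Working session

There is one attempt and no reset: what is moved stays moved. The work goes in short steps, Python scripts to look and compute and a tool call to move; the robot and the scene stay as the last step left them, time stands still between calls to the robot, and variables do not carry over. Pictures are saved under pics/ and viewed, and the job is handed in when it is done.

Besides the shell and the picture viewer there is one more tool, called after "Request:" as name([rows], argument=value, ...), one row to a line, values as JSON. drive_tool: Moves the arm, as the interface text tells. Its arguments: {"type":"object","properties":{"steps":{"type":"array"},"squeeze":{"type":"number"}},"required":["steps"]}

```bash
mkdir -p pics; cat > h.py <<'E'
from cell import manip
import numpy as np, cv2
def snap(n,f):
    c=manip.camera(n); cv2.imwrite('pics/'+f+'.png',cv2.cvtColor(c['frame'],cv2.COLOR_RGB2BGR)); np.savez('pics/'+f+'.npz',**{k:np.array(v) for k,v in c.items()}); return c
E
python3 - <<'E'
from h import *
for n in('scene','top'):
    c=snap(n,n+'0'); print(c['intrinsics'],c['position'],c['attitude'])
print(manip.finger_overhang, manip.read_state())
E
```

```text
[[457.2798732    0.         256.42832822]
 [  0.         457.2798732  187.2338739 ]
 [  0.           0.           1.        ]] [272.95993574 503.87336056 751.32447039] [-2.45800817  0.01453824 -2.72645325]
[[452.40293025   0.         261.80463318]
 [  0.         452.40293025 187.81701961]
 [  0.           0.           1.        ]] [ 389.62185879    4.11069499 1183.67910438] [-3.00654372 -0.01072874 -1.5903003 ]
17.0 {'clock': 0.1, 'joints': array([-1.24662854e+00,  3.00395222e-01,  1.52149146e+00,  5.21895303e-06,
        1.32071553e+00, -6.66173901e-02]), 'qd': array([ 0.00064537, -0.00311933, -0.00110794, -0.00030226, -0.00142826,
       -0.00083923]), 'effort': array([-8.93315628e-04, -5.32644582e+01, -3.53282475e+01,  7.09276437e-02,
        2.35144689e-02, -6.84691327e-05]), 'eef_pos': array([ 209.4251843 , -508.33923567,  221.96585927]), 'eef_rot': array([-3.14058567e+00, -7.22484930e-05,  3.90783847e-01]), 'wrist_force': array([ 0.84725737, -0.5766351 ,  0.63455194]), 'moment': array([ 0.01962549,  0.01403893, -0.04530521]), 'finger_gap': 94.12898523165454}
```

View pics/scene0.png

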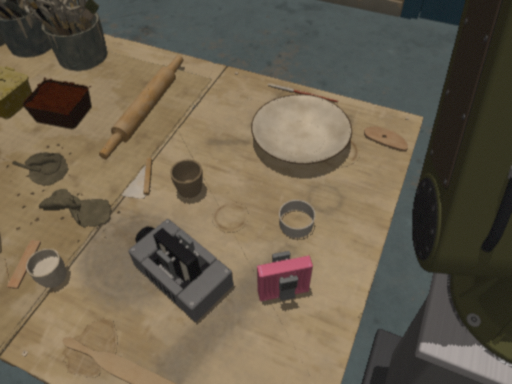

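View pics/top0.png

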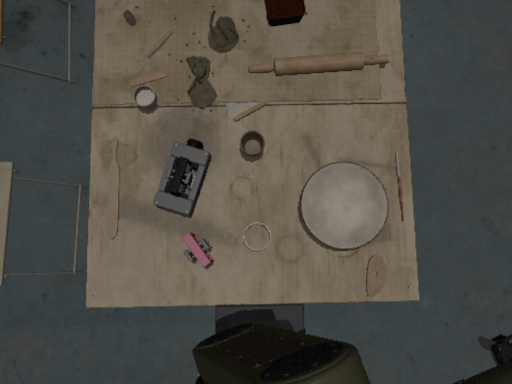

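The top view shows the dock at about (183,177), cup at (252,145), dish at (344,205), ring at (257,236) and the pink look-alike at (198,250). Next I'll measure positions from depth.

```bash
cat >> h.py <<'E'
from scipy.spatial.transform import Rotation as Ro
def cloud(c):
    z=c['range_z'].astype(float); K=c['intrinsics']; v,u=np.mgrid[:z.shape[0],:z.shape[1]]
    P=np.stack([(u-K[0,2])/K[0,0]*z,(v-K[1,2])/K[1,1]*z,z],-1)
    P=P@Ro.from_euler('xyz',c['attitude']).as_matrix().T+c['position']; P[z==0]=np.nan; return P
E
python3 - <<'E'
from h import *
for n in('top','scene'):
    c=np.load(f'pics/{n}0.npz'); P=cloud(c); np.save(f'pics/{n}P.npy',P)
    if n=='top':
        px=dict(dock=(183,177),cup=(252,145),dish=(344,205),ring=(257,236))
    else: px=dict(dock=(180,265),cup=(187,178),dish=(300,130),ring=(297,217))
    tab=(P[...,2]<12); print(n)
    for k,(u,v) in px.items():
        print(k,P[v,u].round(1))
    m0=(P[...,2]>15)&(P[...,2]<400)
    nl,L=cv2.connectedComponents(m0.astype(np.uint8))
    for i in range(1,nl):
        s=L==i
        if s.sum()<80: continue
        Q=P[s]; 
        zt=Q[:,2].max(); r=cv2.minAreaRect(Q[:,:2].astype(np.float32))
        print(i,s.sum(),Q.min(0).round(),Q.max(0).round(),'rect',np.round(r[0]),np.round(r[1]),round(r[2],1))
E
python3 - <<'E'
import cv2
a=cv2.imread('pics/top0.png')[120:290,140:300]; cv2.imwrite('pics/topz.png',cv2.resize(a,None,fx=3.5,fy=3.5,interpolation=2))
a=cv2.imread('pics/scene0.png')[200:340,110:330]; cv2.imwrite('pics/scz.png',cv2.resize(a,None,fx=3.5,fy=3.5,interpolation=2))
E
```

```text
top
dock [569.7 183.1  80.1]
cup [664.7  12.2   6.3]
dish [ 499.5 -224.7   12.6]
ring [423.9   3.2  -1. ]
1 855 [ 991. -137.   15.] [1059.  -26.   64.] rect [1029.  -81.] [ 64. 108.] 6.5
2 589 [932.  48.  15.] [1039.  122.   45.] rect [989.  88.] [108.  69.] 16.5
13 2066 [ 850. -357.   15.] [909.  19.  54.] rect [ 880. -169.] [ 47. 378.] 3.4
15 355 [808. 133.  15.] [907. 185.  46.] rect [857. 159.] [99. 51.] 0.6
21 460 [763. 262.  16.] [820. 318.  57.] rect [791. 290.] [56. 57.] 89.3
31 316 [628. -19.  15.] [691.  45.  67.] rect [659.  13.] [63. 63.] 24.5
32 2701 [480. 122.  15.] [678. 263. 105.] rect [584. 189.] [ 97. 192.] 71.7
33 4022 [ 386. -330.   15.] [ 611. -107.   50.] rect [ 498. -218.] [223. 222.] 42.3
57 597 [352. 116.  15.] [434. 183.  99.] rect [393. 150.] [86. 60.] 65.3
62 1917 [143. -43. 173.] [255. 139. 400.] rect [219.  56.] [ 60. 201.] 36.6
63 679 [ 166. -464.  207.] [ 225. -414.  350.] rect [ 195. -446.] [52. 53.] 19.8
scene
dock [557.6 204.8  67.1]
cup [670.1  -6.1  15. ]
dish [ 503.  -243.1    8.1]
ring [ 4.237e+02 -1.340e+01 -2.000e-01]
1 5900 [1055. -354.   15.
[... 260 characters left out ...]
ect [1119.  -67.] [257. 120.] 5.7
7 3718 [ 382. -332.   15.] [ 606. -105.   48.] rect [ 494. -219.] [223. 226.] 16.7
21 659 [928.  46.  15.] [1035.  121.   45.] rect [985.  86.] [108.  71.] 9.4
22 922 [624. -20.  15.] [689.  46.  66.] rect [656.  13.] [63. 65.] 16.3
24 641 [803. 131.  15.] [901. 186.  43.] rect [853. 158.] [98. 54.] 1.7
26 442 [386. -32.  15.] [455.  38.  36.] rect [420.   4.] [68. 71.] 19.3
30 5587 [476. 122.  15.] [677. 263. 104.] rect [580. 189.] [ 97. 193.] 71.9
34 1120 [758. 261.  15.] [817. 319.  56.] rect [787. 290.] [57. 59.] 71.9
35 1986 [347. 116.  15.] [431. 185.  98.] rect [389. 151.] [90. 58.] 35.7
76 133 [67. 64. 15.] [89. 90. 20.] rect [77. 79.] [22. 22.] 38.7
```

View pics/topz.png

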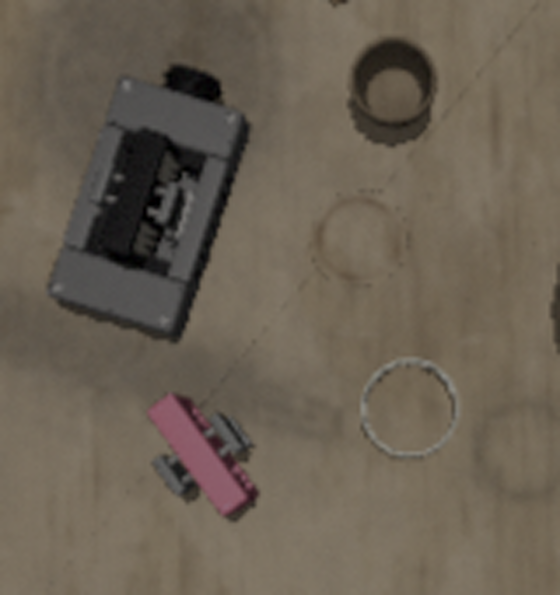

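View pics/scz.png

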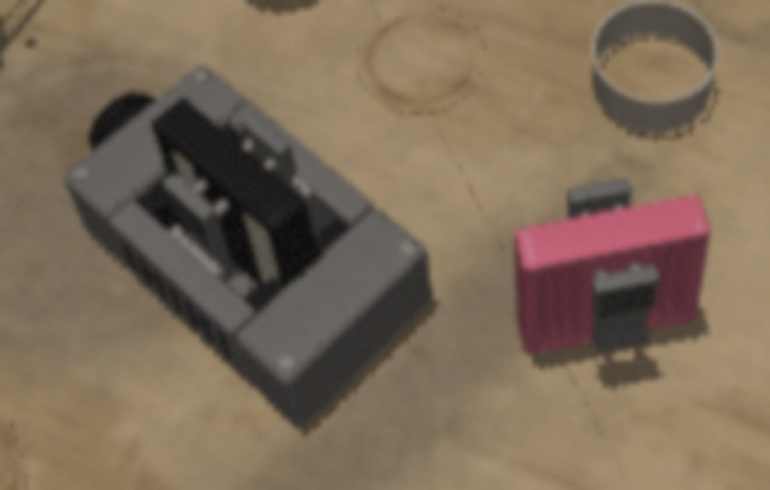

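```bash
python3 - <<'E'
from h import *
for n in('top','scene'):
    P=np.load(f'pics/{n}P.npy'); x,y,z=P[...,0],P[...,1],P[...,2]
    reg=(x>460)&(x<700)&(y>100)&(y<280)
    for lo,hi in((45,60),(20,60),(75,94),(95,110)):
        Q=P[reg&(z>lo)&(z<hi)]; r=cv2.minAreaRect(Q[:,:2].astype(np.float32)); print(n,lo,len(Q),np.round(r[0],1),np.round(r[1],1),round(r[2],2),np.median(Q[:,2]).round(1))
    Q=P[reg&(z>95)&(z<110)]
    print(np.histogram(Q[:,2],bins=8))
    # dish circle
    m=(x>370)&(x<625)&(y>-345)&(y<-95)&(z>38)&(z<55); c=cv2.minEnclosingCircle(P[m][:,:2].astype(np.float32)); print('dish',c)
E
```

```text
top 45 1790 [583.5 189.8] [ 96.6 189.9] 71.66 53.1
top 20 2071 [584.1 189.4] [ 97.  191.5] 71.66 52.7
top 75 101 [569.2 191.1] [75.3 61.1] 12.32 85.1
top 95 425 [573.9 191.8] [56.6 89.9] 71.37 100.1
(array([24, 35, 62, 96, 82, 82, 34, 10]), array([ 95.06111173,  96.32106253,  97.58101333,  98.84096413,
       100.10091493, 101.36086573, 102.62081654, 103.88076734,
       105.14071814]))
dish ((498.17950439453125, -218.07958984375), 113.02469635009766)
scene 45 3278 [580.  188.7] [ 96.7 192.1] 71.77 53.8
scene 20 4089 [580.3 189. ] [ 97.2 193.3] 71.88 53.2
scene 75 336 [566.2 196.2] [62.  75.9] 41.66 84.8
scene 95 824 [569.8 192.5] [56.4 90.7] 70.39 100.7
(array([ 22,  30,  66, 121, 222, 240, 103,  20]), array([ 95.08512346,  96.250003  ,  97.41488254,  98.57976209,
        99.74464163, 100.90952117, 102.07440071, 103.23928025,
       104.4041598 ]))
dish ((495.71002197265625, -218.45896911621094), 114.27281951904297)
```

Request:
drive_tool([
  {"delta_pos": [14,28,0],"yaw": -0.1,"hand": 94},
  {"delta_pos": [14,28,0],"yaw": -0.1,"hand": 94},
  {"delta_pos": [14,28,0],"yaw": -0.1,"hand": 94},
  {"delta_pos": [14,28,0],"yaw": -0.1,"hand": 94},
  {"delta_pos": [14,28,0],"yaw": -0.1,"hand": 94},
], squeeze=25)

```text
clock: 0.52
eef_pos: [279.8, -367.0, 222.2]
eef_rot: [-3.141, 0.0, -0.114]
wrist_force: [0.6, 0.3, -1.4]
finger_gap: 93.9
```

Request:
drive_tool([
  {"delta_pos": [14,28,0],"yaw": -0.1,"hand": 94},
  {"delta_pos": [14,28,0],"yaw": -0.1,"hand": 94},
  {"delta_pos": [14,28,0],"yaw": 0,"hand": 94},
  {"delta_pos": [14,28,0],"yaw": 0,"hand": 94},
  {"delta_pos": [14,28,0],"yaw": 0,"hand": 94},
])

```text
clock: 0.93
eef_pos: [349.8, -227.0, 222.4]
eef_rot: [-3.142, 0.0, -0.309]
wrist_force: [1.6, -0.3, 0.0]
finger_gap: 93.5
```

Request:
drive_tool([
  {"delta_pos": [14,28,0],"yaw": 0,"hand": 94},
  {"delta_pos": [14,28,0],"yaw": 0,"hand": 94},
  {"delta_pos": [14,28,0],"yaw": 0,"hand": 94},
  {"delta_pos": [14,28,0],"yaw": 0,"hand": 94},
  {"delta_pos": [14,28,0],"yaw": 0,"hand": 94},
])

```text
clock: 1.35
eef_pos: [419.8, -87.0, 222.4]
eef_rot: [3.142, 0.0, -0.309]
wrist_force: [-0.6, 0.0, -0.3]
finger_gap: 94.1
```

Request:
drive_tool([
  {"delta_pos": [14,28,0],"yaw": 0,"hand": 94},
  {"delta_pos": [14,28,0],"yaw": 0,"hand": 94},
  {"delta_pos": [14,28,0],"yaw": 0,"hand": 94},
  {"delta_pos": [14,28,0],"yaw": 0,"hand": 94},
  {"delta_pos": [14,28,0],"yaw": 0,"hand": 94},
])

```text
clock: 1.77
eef_pos: [489.8, 53.1, 222.2]
eef_rot: [3.141, 0.0, -0.309]
wrist_force: [-0.6, -1.0, -0.4]
finger_gap: 94.0
```

Remaining shift to the cassette: about (82, 139). I'll cover most of it, then check with the wrist camera.

Request:
drive_tool([
  {"delta_pos": [16,28,0],"yaw": -0.01,"hand": 94},
  {"delta_pos": [16,28,0],"yaw": 0,"hand": 94},
  {"delta_pos": [16,28,0],"yaw": 0,"hand": 94},
  {"delta_pos": [17,28,0],"yaw": 0,"hand": 94},
  {"delta_pos": [17,27,0],"yaw": 0,"hand": 94},
])

```text
clock: 2.18
eef_pos: [571.9, 192.1, 222.0]
eef_rot: [3.141, 0.001, -0.319]
wrist_force: [0.6, -0.2, 0.6]
finger_gap: 94.2
```

```bash
python3 - <<'E'
from h import *
c=snap('wrist','w1'); s=manip.read_state(); print(s['eef_pos'],s['eef_rot'],s['joints'],s['clock'])
P=cloud(c); np.save('pics/w1P.npy',P); x,y,z=P[...,0],P[...,1],P[...,2]
reg=(x>460)&(x<700)&(y>100)&(y<280)
for lo,hi in((45,60),(94,110),(96.5,106)):
    m=reg&(z>lo)&(z<hi); Q=P[m]
    if len(Q)<5: continue
    r=cv2.minAreaRect(Q[:,:2].astype(np.float32)); print(lo,len(Q),np.round(r[0],1),np.round(r[1],1),round(r[2],2),np.median(Q[:,2]).round(1))
E
```

```text
[573.4150673  195.74743089 221.31239572] [-3.14115148e+00  9.32303084e-04 -3.16967875e-01] [2.68154772e-01 4.26577216e-01 1.35224311e+00 9.02041004e-04
 1.36330596e+00 2.15573312e+00] 2.2333
45 10211 [584.1 188.2] [ 96.2 189.1] 71.78 52.4
94 2931 [574.  191.7] [56.5 88.9] 72.4 99.3
96.5 2851 [573.9 191.6] [55.6 88.9] 72.64 99.4
```

View pics/w1.png

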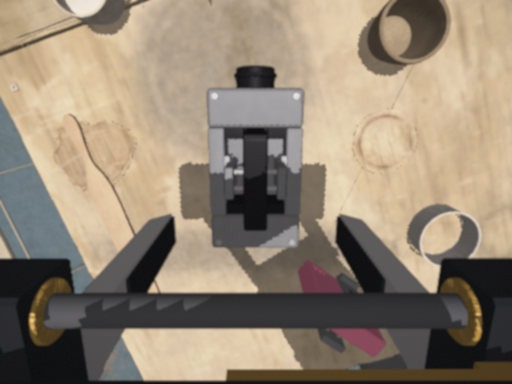

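The wrist view shows the cassette upright in the dock at about (255,180), aligned with the jaws, and all three cameras agree on about (573,192). I'll settle and then descend.

Request:
drive_tool([
  {"delta_pos": [0,0,0],"yaw": 0,"hand": 94},
  {"delta_pos": [0,0,-20],"yaw": 0,"hand": 94},
  {"delta_pos": [0,0,-20],"yaw": 0,"hand": 94},
  {"delta_pos": [0,0,-20],"yaw": 0,"hand": 94},
  {"delta_pos": [0,0,0],"yaw": 0,"hand": 94},
])

```text
clock: 2.65
eef_pos: [569.7, 189.2, 158.6]
eef_rot: [3.138, 0.005, -0.32]
wrist_force: [0.2, -0.4, -0.1]
finger_gap: 93.9
```

Request:
drive_tool([
  {"delta_pos": [0,0,0],"yaw": 0,"hand": 94},
  {"delta_pos": [0,0,0],"yaw": 0,"hand": 94},
])

```text
clock: 2.82
eef_pos: [571.8, 190.2, 163.9]
eef_rot: [-3.141, -0.001, -0.32]
wrist_force: [0.4, 0.7, -0.6]
finger_gap: 94.0
```

```bash
python3 - <<'E'
from h import *
s=manip.read_state(); print(s['eef_pos'],s['eef_rot'],s['qd'].round(3),s['clock'])
c=snap('wrist','w2')
P=cloud(c); x,y,z=P[...,0],P[...,1],P[...,2]
reg=(x>460)&(x<700)&(y>100)&(y<280)
for lo,hi in((45,60),(94,110),(96.5,106)):
    Q=P[reg&(z>lo)&(z<hi)]
    if len(Q)<5: continue
    r=cv2.minAreaRect(Q[:,:2].astype(np.float32)); print(lo,len(Q),np.round(r[0],1),np.round(r[1],1),round(r[2],2),np.median(Q[:,2]).round(1))
E
```

```text
[571.83609489 190.15190816 163.88762916] [-3.14082747e+00 -1.25941613e-03 -3.19600464e-01] [ 0.004 -0.009 -0.01   0.001 -0.002  0.002] 2.8167
45 14394 [583.4 188.6] [ 96.1 189.6] 71.76 52.4
94 4453 [573.5 191.8] [56.6 90.2] 73.43 99.3
96.5 4329 [573.3 191.9] [55.7 89.9] 71.21 99.3
```

View pics/w2.png

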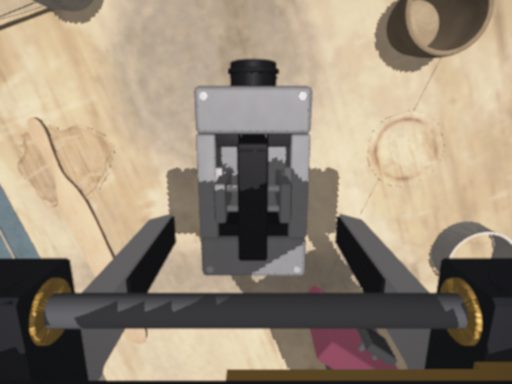

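Jaw centre is at column ~256 and the cassette at ~253, so a small +y correction is needed. Then I descend 83 mm in gentle steps.

Request:
drive_tool([
  {"delta_pos": [1,1.5,-12],"yaw": 0,"hand": 94},
  {"delta_pos": [0,0,-16],"yaw": 0,"hand": 94},
  {"delta_pos": [0,0,-16],"yaw": 0,"hand": 94},
  {"delta_pos": [0,0,-16],"yaw": 0,"hand": 94},
  {"delta_pos": [0,0,-12],"yaw": 0,"hand": 94},
])

```text
clock: 3.28
eef_pos: [572.3, 192.0, 89.0]
eef_rot: [3.141, 0.0, -0.319]
wrist_force: [0.0, 0.6, -0.3]
finger_gap: 94.1
```

Request:
drive_tool([
  {"delta_pos": [0,0,-7],"yaw": 0,"hand": 94},
  {"delta_pos": [0,0,-4],"yaw": 0,"hand": 94},
  {"delta_pos": [0,0,0],"yaw": 0,"hand": 94},
  {"delta_pos": [0,0,0],"yaw": 0,"hand": 94},
  {"delta_pos": [0,0,0],"yaw": 0,"hand": 94},
])

```text
clock: 3.7
eef_pos: [572.9, 192.1, 80.3]
eef_rot: [-3.141, -0.001, -0.319]
wrist_force: [0.8, -0.1, -0.2]
finger_gap: 94.0
```

```bash
python3 - <<'E'
from h import *
c=snap('scene','s2'); snap('wrist','w3')
s=manip.read_state(); print(s['eef_pos'],s['eef_rot'],s['wrist_force'],s['clock'])
a=cv2.imread('pics/s2.png')[150:350,80:340]; cv2.imwrite('pics/s2z.png',cv2.resize(a,None,fx=3,fy=3,interpolation=2))
E
```

```text
[572.82351843 192.05378588  80.17488793] [-3.14093333e+00 -9.55254281e-04 -3.19220699e-01] [-0.88267937 -0.19282469  0.55900139] 3.8
```

View pics/s2z.png

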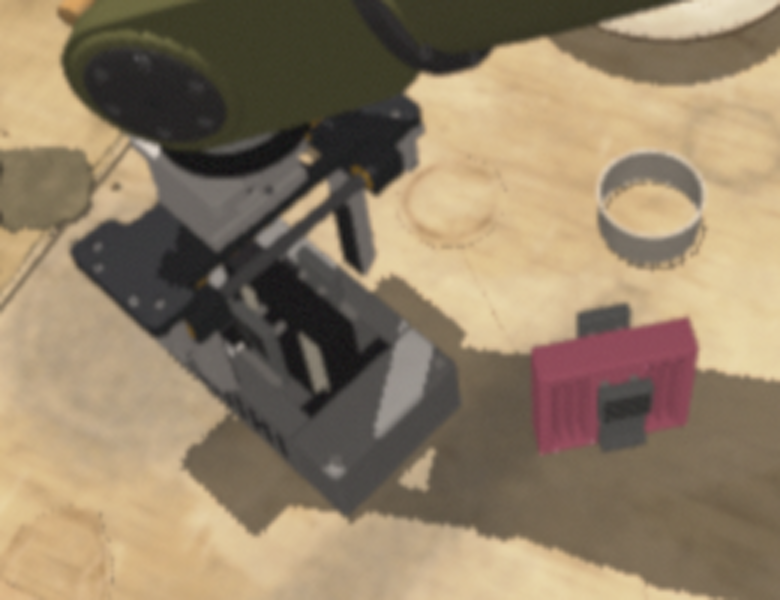

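View pics/w3.png

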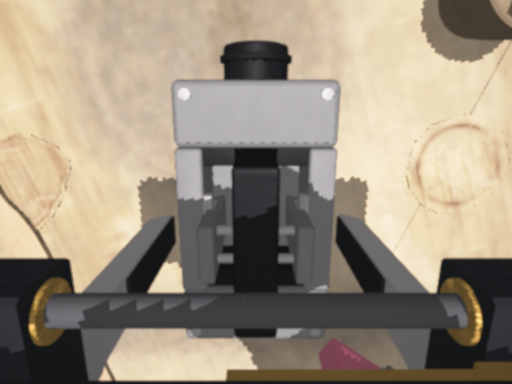

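Fingers straddle the cassette: it is centred at column 256, tabs at ~208 and ~300, with fingers outside them and no contact force. I'll close to squeeze.

Request:
drive_tool([
  {"delta_pos": [0,0,0],"yaw": 0,"hand": 38},
  {"delta_pos": [0,0,0],"yaw": 0,"hand": 30},
  {"delta_pos": [0,0,0],"yaw": 0,"hand": 30},
  {"delta_pos": [0,0,0],"yaw": 0,"hand": 30},
  {"delta_pos": [0,0,0],"yaw": 0,"hand": 30},
], squeeze=25)

```text
clock: 4.22
eef_pos: [572.5, 192.0, 79.5]
eef_rot: [-3.142, 0.0, -0.319]
wrist_force: [-0.1, -0.2, 0.2]
finger_gap: 64.1
```

Request:
drive_tool([
  {"delta_pos": [0,0,0],"yaw": 0,"hand": 30},
  {"delta_pos": [0,0,0],"yaw": 0,"hand": 30},
  {"delta_pos": [0,0,0],"yaw": 0,"hand": 30},
])

```text
clock: 4.47
eef_pos: [572.5, 192.0, 79.5]
eef_rot: [-3.142, -0.0, -0.319]
wrist_force: [0.3, -0.5, 0.8]
finger_gap: 44.2
```

Request:
drive_tool([
  {"delta_pos": [0,0,0],"yaw": 0,"hand": 30},
  {"delta_pos": [0,0,0],"yaw": 0,"hand": 30},
  {"delta_pos": [0,0,0],"yaw": 0,"hand": 30},
  {"delta_pos": [0,0,0],"yaw": 0,"hand": 30},
])

```text
clock: 4.8
eef_pos: [572.5, 192.0, 79.5]
eef_rot: [-3.142, -0.0, -0.319]
wrist_force: [-0.5, -0.3, 1.2]
finger_gap: 36.0
```

```bash
python3 - <<'E'
from h import *
snap('wrist','w4')
s=manip.read_state(); print(s['eef_pos'],s['eef_rot'],s['wrist_force'],s['finger_gap'],s['clock'])
E
```

```text
[572.53550221 191.99602123  79.51251314] [-3.14151147e+00 -8.71110176e-05 -3.19207583e-01] [0.02461238 0.30434804 0.95573732] 36.13900378488267 4.85
```

View pics/w4.png

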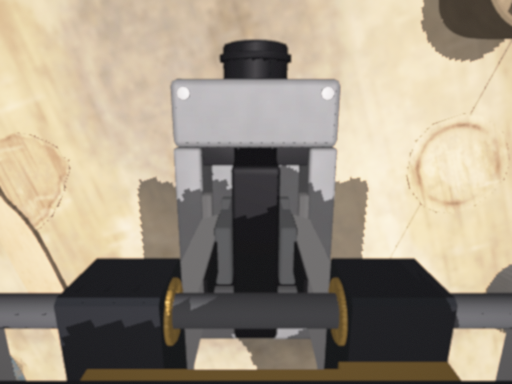

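The fingers hold both tabs, now close to the frame (columns ~225 and ~287). The gap is stable at 36 mm, so the catches are fully squeezed plus some give. I'll lift slowly and watch the force.

Request:
drive_tool([
  {"delta_pos": [0,0,2],"yaw": 0,"hand": 30},
  {"delta_pos": [0,0,3],"yaw": 0,"hand": 30},
  {"delta_pos": [0,0,3],"yaw": 0,"hand": 30},
  {"delta_pos": [0,0,0],"yaw": 0,"hand": 30},
])

```text
clock: 5.18
eef_pos: [572.8, 192.0, 88.2]
eef_rot: [-3.141, -0.001, -0.319]
wrist_force: [-0.3, -0.0, -1.4]
finger_gap: 36.1
```

```bash
python3 - <<'E'
from h import *
c=snap('wrist','w5')
s=manip.read_state(); print(s['eef_pos'],s['eef_rot'],s['wrist_force'],s['moment'],s['finger_gap'],s['clock'])
P=cloud(c); x,y,z=P[...,0],P[...,1],P[...,2]
m=(np.hypot(x-600,y-183)<12)&(z>75); print(m.sum(),np.median(z[m]))
P=cloud(np.load('pics/w4.npz')); x,y,z=P[...,0],P[...,1],P[...,2]
m=(np.hypot(x-600,y-183)<12)&(z>75); print(m.sum(),np.median(z[m]))
E
```

```text
[572.67426729 191.9855418   87.84676212] [-3.14121182e+00 -5.18413266e-04 -3.19302435e-01] [-0.67406372  0.57151991 -0.79514017] [0.02031626 0.04982396 0.00742591] 36.25134574200234 5.2333
6957 184.73598188821254
6931 176.0780135082514
```

View pics/w5.png

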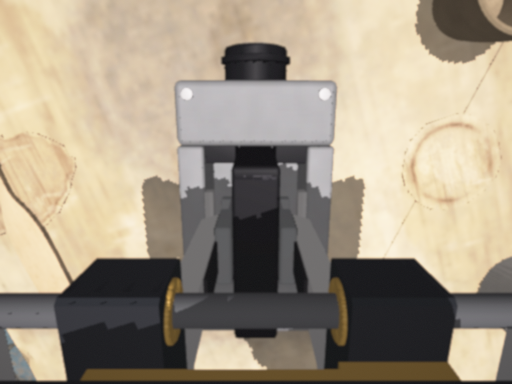

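The cassette keeps its size against the camera while the dock shrinks, so it's rising with the hand without resistance. I'll continue straight up.

Request:
drive_tool([
  {"delta_pos": [0,0,5],"yaw": 0,"hand": 30},
  {"delta_pos": [0,0,7],"yaw": 0,"hand": 30},
  {"delta_pos": [0,0,8],"yaw": 0,"hand": 30},
  {"delta_pos": [0,0,8],"yaw": 0,"hand": 30},
  {"delta_pos": [0,0,8],"yaw": 0,"hand": 30},
])

```text
clock: 5.65
eef_pos: [572.6, 192.0, 124.7]
eef_rot: [-3.141, -0.001, -0.319]
wrist_force: [-0.5, 0.7, -1.7]
finger_gap: 36.4
```

Request:
drive_tool([
  {"delta_pos": [0,0,9],"yaw": 0,"hand": 30},
  {"delta_pos": [0,0,10],"yaw": 0,"hand": 30},
  {"delta_pos": [0,0,11],"yaw": 0,"hand": 30},
  {"delta_pos": [0,0,11],"yaw": 0,"hand": 30},
  {"delta_pos": [0,0,11],"yaw": 0,"hand": 30},
])

```text
clock: 6.07
eef_pos: [572.6, 192.0, 176.8]
eef_rot: [-3.141, -0.0, -0.319]
wrist_force: [0.1, 0.3, -1.6]
finger_gap: 36.2
```

Request:
drive_tool([
  {"delta_pos": [0,0,9],"yaw": 0,"hand": 30},
  {"delta_pos": [0,0,6],"yaw": 0,"hand": 30},
  {"delta_pos": [0,0,2],"yaw": 0,"hand": 30},
  {"delta_pos": [0,0,0],"yaw": 0,"hand": 30},
  {"delta_pos": [0,0,0],"yaw": 0,"hand": 30},
])

```text
clock: 6.48
eef_pos: [572.3, 191.9, 192.0]
eef_rot: [3.141, 0.001, -0.319]
wrist_force: [-0.1, -0.7, -2.9]
finger_gap: 36.5
```

```bash
python3 - <<'E'
from h import *
snap('wrist','w6');snap('scene','s6')
s=manip.read_state(); print(s['eef_pos'],s['eef_rot'],s['wrist_force'],s['moment'],s['finger_gap'],s['joints'],s['clock'])
E
```

```text
[572.27864233 191.92248186 191.75396476] [ 3.14099953e+00  9.44997235e-04 -3.19197474e-01] [-0.6452814   0.17257602 -2.88166936] [ 0.08490149 -0.01132608  0.04558715] 36.21283423794149 [2.62895140e-01 4.44482090e-01 1.39634423e+00 2.49868825e-05
 1.30188179e+00 2.15288201e+00] 6.5833
```

View pics/w6.png

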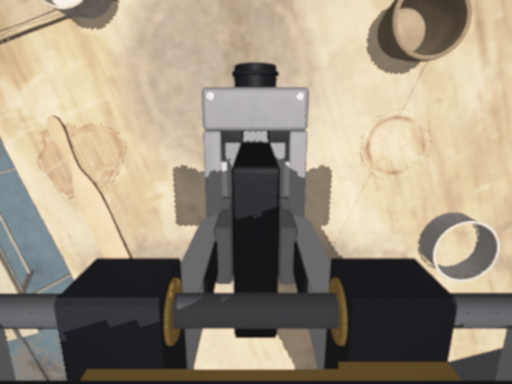

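View pics/s6.png

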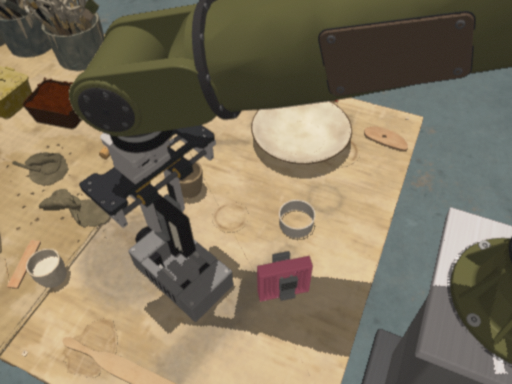

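The cassette is clear of the dock (scene: bottom at ~(185,250), above the well), upright and held; the weight reads 2.9 N. I'll carry it to the dish with ramped steps.

Request:
drive_tool([
  {"delta_pos": [-0.7,-4,0],"yaw": 0,"hand": 30},
  {"delta_pos": [-1.5,-8,0],"yaw": 0,"hand": 30},
  {"delta_pos": [-2.2,-12,0],"yaw": 0,"hand": 30},
  {"delta_pos": [-2.9,-16,0],"yaw": 0,"hand": 30},
  {"delta_pos": [-3.7,-20,0],"yaw": 0,"hand": 30},
])

```text
clock: 7.0
eef_pos: [561.1, 130.8, 192.3]
eef_rot: [3.141, 0.0, -0.319]
wrist_force: [0.8, 0.0, -1.8]
finger_gap: 36.2
```

Request:
drive_tool([
  {"delta_pos": [-4.4,-24,0],"yaw": 0,"hand": 30},
  {"delta_pos": [-4.4,-24,0],"yaw": 0,"hand": 30},
  {"delta_pos": [-4.4,-24,0],"yaw": 0,"hand": 30},
  {"delta_pos": [-4.4,-24,0],"yaw": 0,"hand": 30},
  {"delta_pos": [-4.4,-24,0],"yaw": 0,"hand": 30},
])

```text
clock: 7.42
eef_pos: [538.7, 9.9, 192.5]
eef_rot: [3.142, -0.0, -0.32]
wrist_force: [0.7, -0.2, -1.8]
finger_gap: 36.1
```

Request:
drive_tool([
  {"delta_pos": [-4.4,-24,0],"yaw": 0,"hand": 30},
  {"delta_pos": [-4.4,-24,0],"yaw": 0,"hand": 30},
  {"delta_pos": [-4.4,-24,0],"yaw": 0,"hand": 30},
  {"delta_pos": [-4.4,-24,0],"yaw": 0,"hand": 30},
  {"delta_pos": [-4.4,-24,0],"yaw": 0,"hand": 30},
])

```text
clock: 7.83
eef_pos: [516.5, -110.0, 192.5]
eef_rot: [3.141, -0.0, -0.32]
wrist_force: [1.3, -0.2, -2.2]
finger_gap: 36.5
```

Request:
drive_tool([
  {"delta_pos": [-4.4,-24,0],"yaw": 0,"hand": 30},
  {"delta_pos": [-4.4,-24,0],"yaw": 0,"hand": 30},
  {"delta_pos": [-3.7,-20,0],"yaw": 0,"hand": 30},
  {"delta_pos": [-2.9,-16,0],"yaw": 0,"hand": 30},
  {"delta_pos": [-2.2,-12,0],"yaw": 0,"hand": 30},
])

```text
clock: 8.25
eef_pos: [498.8, -206.0, 192.4]
eef_rot: [3.141, 0.0, -0.321]
wrist_force: [-0.6, -0.0, -2.5]
finger_gap: 36.2
```

Request:
drive_tool([
  {"delta_pos": [-1.5,-8,0],"yaw": 0,"hand": 30},
  {"delta_pos": [-0.7,-4,0],"yaw": 0,"hand": 30},
  {"delta_pos": [0,-2,0],"yaw": 0,"hand": 30},
  {"delta_pos": [0,0,0],"yaw": 0,"hand": 30},
  {"delta_pos": [0,0,0],"yaw": 0,"hand": 30},
])

```text
clock: 8.67
eef_pos: [497.8, -217.5, 192.4]
eef_rot: [-3.141, 0.0, -0.319]
wrist_force: [0.5, 0.4, -2.6]
finger_gap: 35.6
```

```bash
python3 - <<'E'
from h import *
snap('wrist','w7');c=snap('scene','s7');t=snap('top','t7')
s=manip.read_state(); print(s['eef_pos'],s['eef_rot'],s['wrist_force'],s['moment'],s['finger_gap'],s['clock'])
# project expected cassette corners into scene view and draw
K=c['intrinsics'];R=Ro.from_euler('xyz',c['attitude']).as_matrix()
im=cv2.imread('pics/s7.png');e=s['eef_pos'];Y=Ro.from_euler('z',s['eef_rot'][2]).as_matrix()
for x in(-45,45):
  for y in(-11,11):
    for z in(-71.5,20.5):
      p=R.T@(e+Y@[x,y,z]-c['position']); q=K@p/p[2]; cv2.circle(im,(int(q[0]),int(q[1])),1,(0,0,255),-1)
cv2.imwrite('pics/s7z.png',cv2.resize(im[20:220,180:440],None,fx=3,fy=3,interpolation=2))
for n in('s7','t7'):
  P=cloud(np.load(f'pics/{n}.npz'));x,y,z=P[...,0],P[...,1],P[...,2]
  for nm,cx,cy,r,lo,hi in(('dish',497,-218,150,30,55),('cup',658,13,60,30,75),('ring',422,3,60,15,45)):
    m=(np.hypot(x-cx,y-cy)<r)&(z>lo)&(z<hi); 
    if m.sum()>5: print(n,nm,cv2.minEnclosingCircle(P[m][:,:2].astype(np.float32)))
  m=(np.hypot(x-e[0],y-e[1])<40)&(z<30); print('floor z',m.sum(),np.median(z[m]) if m.any() else None)
  m=(np.hypot(x-e[0],y-e[1])<55)&(z>60)&(z<135); print('cassette low',np.percentile(z[m],[1,2,5]) if m.any() else None)
E
```

```text
[ 497.86870927 -217.48036257  192.45539263] [-3.14150617e+00 -1.89820184e-05 -3.18386978e-01] [-0.16706894  0.58596296 -2.6659476 ] [0.10609249 0.00448283 0.03419258] 36.28060064050383 8.8167
s7 dish ((493.7105712890625, -218.62884521484375), 113.7083740234375)
s7 cup ((656.1842651367188, 11.78101634979248), 33.07027053833008)
s7 ring ((420.2908630371094, 2.9243481159210205), 35.9573860168457)
floor z 666 9.028680102041392
cassette low [121.92070288 122.20672176 123.23940505]
t7 dish ((499.50164794921875, -214.93124389648438), 111.36248016357422)
t7 cup ((660.177734375, 12.955650329589844), 32.7278938293457)
t7 ring ((423.8413391113281, 4.854305744171143), 35.21559143066406)
floor z 227 8.792336961929777
cassette low None
```

View pics/s7z.png

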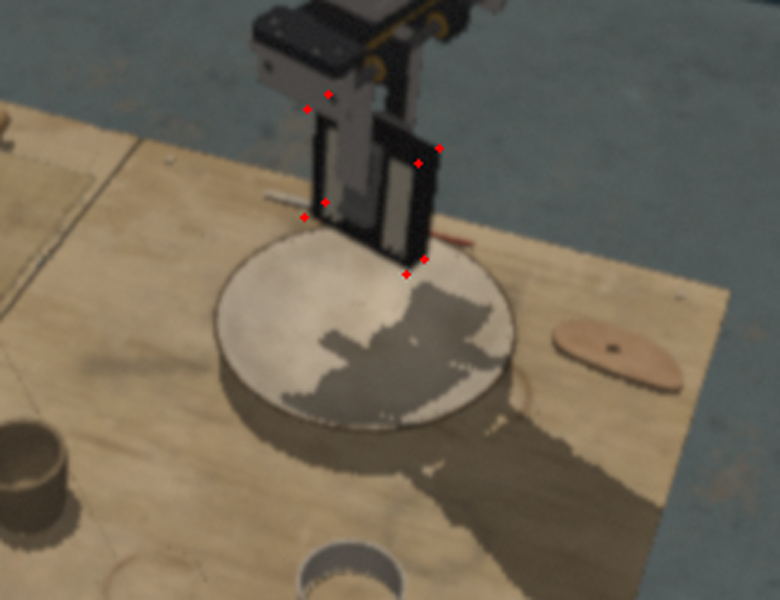

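View pics/w7.png

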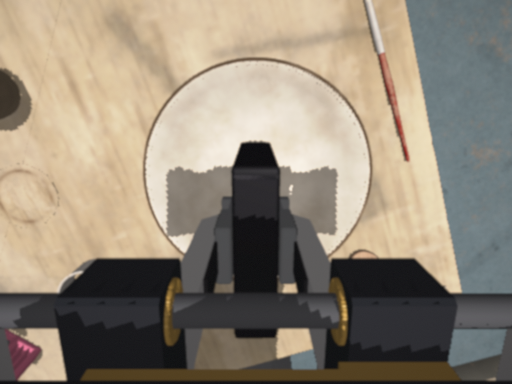

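The cassette hangs upright over the middle of the dish. Its underside is at about z = 121, which is about 112 mm above the dish floor, and cup, ring and dish have not moved. I'll lower a few mm and settle.

Request:
drive_tool([
  {"delta_pos": [0,0,-2],"yaw": 0,"hand": 30},
  {"delta_pos": [0,0,-3],"yaw": 0,"hand": 30},
  {"delta_pos": [0,0,-2],"yaw": 0,"hand": 30},
  {"delta_pos": [0,0,0],"yaw": 0,"hand": 30},
  {"delta_pos": [0,0,0],"yaw": 0,"hand": 30},
])

```text
clock: 9.23
eef_pos: [497.7, -218.0, 185.2]
eef_rot: [-3.142, 0.0, -0.319]
wrist_force: [0.2, 0.3, -1.3]
finger_gap: 36.4
```

Request:
drive_tool([
  {"delta_pos": [0,0,0],"yaw": 0,"hand": 30},
  {"delta_pos": [0,0,0],"yaw": 0,"hand": 30},
  {"delta_pos": [0,0,0],"yaw": 0,"hand": 30},
  {"delta_pos": [0,0,0],"yaw": 0,"hand": 30},
  {"delta_pos": [0,0,0],"yaw": 0,"hand": 30},
])

```text
clock: 9.65
eef_pos: [497.7, -218.0, 185.5]
eef_rot: [-3.142, -0.0, -0.319]
wrist_force: [0.1, 0.3, -2.0]
finger_gap: 36.4
```

```bash
python3 - <<'E'
from h import *
snap('scene','s8')
s=manip.read_state(); print(s['eef_pos'],s['eef_rot'],s['qd'].round(3),s['wrist_force'],s['finger_gap'],s['clock'])
E
```

```text
[ 497.70841031 -218.03825417  185.45026044] [-3.14158541e+00 -2.46899087e-05 -3.19196203e-01] [ 0.001 -0.002 -0.    -0.001  0.    -0.001] [-0.59040873  1.12654618 -2.0400149 ] 36.12942672207916 9.7
```

View pics/s8.png

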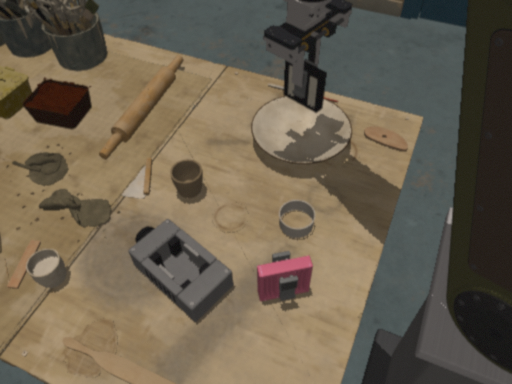

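The picture shows an empty dock at (180,268) and the cassette held upright above the dish at (305,85). Everything else is in place and the arm is still, so I'm handing in.

```bash
python3 -c "
from cell import manip
print(manip.sign_off())"
```

```text
the job is handed in; nothing more can be done
None
```

I squeezed both catches with a 25 N grip and lifted the cassette straight out of its well. I carried it upright to the dish and handed the job in at about 9.7 s, still holding it there.

- **Position:** the TCP is at about (498, -218), within 4 mm of the dish centre as measured by either camera. The underside is at about z = 114 mm, roughly 105 mm above the dish floor and 70 mm above the rim.
- **Steadiness:** the tool is vertical and the joint speeds were about zero. In the last detailed camera check the cassette hung upright in the grip.
- **Bystanders:** the depth fits for the cup, ring and dish agreed with the first ones to within about 4 mm. The dish fit was partly hidden by the arm. In the last picture the pink look-alike stands where it was.

**Disagreements:**
- The finger gap read 36 mm against the stated 40 mm fully squeezed. I took this as fingers or pads giving under the grip. It stayed steady at about 36 mm throughout and the cassette lifted without resistance.
- "10 cm above the middle of the dish" does not say what it is measured from. I took it as roughly 10 cm above the dish floor.

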